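# Slide a binocular barrel home in the V-groove checking fixture

## Task

Clear the boxwood plug out of the V-groove and put it in the pine tray, then take the black barrel from its wooden rest, lay it in the open part of the groove short of the keeper, and let go of it. Then slide it gently along the groove, under the keeper, until it bears fully home against the stop. Leave the hinge casting, ring, lens caps and open tin where they are.

Things in the scene. Friction and masses are not known exactly. Their poses are not given: they have to be found in the camera images.
- fixture: Fixed steel V-groove fixture, base 335 x 96 x 12 mm. Origin on the bench under the groove's line; x along the groove to the stop, z up. 90 degree V: bottom line at z = 20, top edges at z = 38 mm, 18 mm either side (outer edges 26 mm), from x = -170 (open end) to +165 mm. Open above before x = 42 mm. In it the barrel's axis lies at z = 51, the plug's at z = 48 mm.
- keeper (a point): Middle of the underside of the keeper's roof, at fixture x = 71, z = 76 mm. The keeper is a fixed steel bridge over the groove from fixture x = 42 to 100 mm: cheeks from 29 to 43 mm either side of the line, roof top at z = 86 mm (bolt heads to 90). The lying barrel passes 3 mm beneath it.
- stop: Steel stop plate across the end of the groove, 15 x 56 mm, from z = 12 to 72 mm. Origin at bench level in the plane of the face that the barrel meets, x = 150 mm in the fixture's frame. With the barrel home its middle is at fixture x = 85 mm and its tail at x = 20 mm, 22 mm clear of the keeper.
- barrel: Black binocular barrel, a plain solid-ended cylinder 44 mm in diameter and 130 mm long with thin brass end bands, about 0.35 kg. Origin at its middle on its axis, x along its axis. It starts lying on the wooden rest; either end may go first. It slides in the groove against some 1 to 4 N of friction.
- rest: Fixed wooden rest, base 124 x 64 x 8 mm, with two V-notched supports 14 mm thick at x = +-50 mm, so that the barrel's middle is free from beneath. Origin on the bench under its middle; x along the barrel. The barrel's axis lies 51 mm above the bench.
- plug: Turned boxwood lens-centring plug, light yellow wood: a cylinder 40 mm in diameter and 64 mm long with a 26 mm neck 22 mm long at one end. Origin on the axis at the middle of the 64 mm part; x along the axis towards the neck. It starts lying in the open part of the groove, along it.
- tray: Fixed tray of brown-stained pine, open on top, 170 (x) x 150 (y) x 20 mm high, walls 6 mm and floor about 6 mm thick. Origin on the bench under its middle. The plug lying in it has its axis about 26 mm above the bench.
- hinge: Bronze bridge hinge casting, 138 x 42 mm, 43 mm high at its middle, loose. Origin under its middle, x along it.
- ring: Silver aluminium diopter ring, 68 mm across, 18 mm high, loose, lying flat. Origin under its centre.
- caps: Pair of black bakelite lens caps joined by a strap, 112 x 50 x 16 mm, loose. Origin under the middle, x along the pair.
- tin: Open dull-red tin, 84 mm across, 90 mm high, loose. Origin under its centre.

How it is judged:
On the way, in this order (a step that is already met when the one before it is completed fails the run):
1. the plug lies in the tray, let go (x of plug in the frame of tray between -0.08 and 0.08 m and y of plug in the frame of tray between -0.07 and 0.07 m and z of plug in the frame of tray below 0.032 m and contact force between the fingers and plug below 0.1 N), for 0.2 s.
2. the barrel lies in the open part of the groove, short of the keeper, let go (y of barrel in the frame of fixture between -0.004 and 0.004 m and z of barrel in the frame of fixture between 0.045 and 0.055 m and angle between the x axis of barrel and the x axis of fixture, either way round below 0.06 rad and x of barrel in the frame of fixture between -0.14 and -0.02 m and contact force between the fingers and barrel below 0.1 N and linear speed of barrel below 0.03 m/s), for 0.2 s.
At the end, for the whole second after the job is handed in: The barrel lies in the groove (axis within 4 mm of the line, 45 to 55 mm high, within 0.06 rad of along it) within 3 mm of bearing on the stop, at rest; the plug lies in the tray (its origin within 80 mm in x and 70 mm in y of the tray's middle, less than 32 mm above the bench) (y of barrel in the frame of fixture between -0.004 and 0.004 m and z of barrel in the frame of fixture between 0.045 and 0.055 m and angle between the x axis of barrel and the x axis of fixture, either way round below 0.06 rad and x of barrel in the frame of fixture between 0.082 and 0.088 m and x of plug in the frame of tray between -0.08 and 0.08 m and y of plug in the frame of tray between -0.07 and 0.07 m and z of plug in the frame of tray below 0.032 m and linear speed of barrel below 0.01 m/s and linear speed of plug below 0.05 m/s); the robot touches nothing.
It fails at once if the barrel is pressed or knocked against the stop with more than 30 N (contact force between barrel and stop above 30 N).
It fails at once if the bronze hinge casting is moved by more than 20 mm (distance of hinge from where it was at the start of the episode above 0.02 m).
It fails at once if the diopter ring is moved by more than 20 mm (distance of ring from where it was at the start of the episode above 0.02 m).
It fails at once if the lens caps is moved by more than 20 mm (distance of caps from where it was at the start of the episode above 0.02 m).
It fails at once if the open tin is moved by more than 20 mm (distance of tin from where it was at the start of the episode above 0.02 m).
It also fails if it takes over 72 s, if anything falls off the work surface, if the arm or the gripper's body presses on something with over 40 N, if the wrist force passes 120 N, or if a joint passes its speed limit or range.

## Robot

A 7-joint arm with a two-finger parallel gripper is mounted at the origin on the work surface. World frame = base frame: x ahead of the robot, y to its left, z up, the work surface at z = 0. Lengths are in m, angles in rad, forces in N, time in s.
With the tool pointing down it reaches from about 0.4 to 0.875 m from the base axis. Payload 19.3 kg.
Tool frame: the origin (TCP) lies on the centre line of the jaws, within the pads' length; the fingertips stand manip.nose_length ahead of it and the grasp point (between the pads) lies 5 mm behind it (manip.nose_length is the distance from the TCP to the fingertips, in m); z points along the fingers, y is the line along which they close (so a half turn about z gives the same grasp; the last joint's range is limited). The gripper opens to 85 mm and grips with 20 to 120 N. Pads are 22 mm wide; open, the fingers measure 114 mm over their backs; the gripper's body (76 mm by 85 mm) begins 54 mm behind the grasp point. The pads swing forward as they close: fully open they stand 13 mm farther back than shut.
Start: joints at [1.258, 0.521, -0.036, 1.599, 0.021, 1.021, -0.113], TCP at [0.15, -0.607, 0.245] pointing down, gripper open.
Joint ranges: [-2.91, 2.91], [-0.3, 2.13], [-1.5, 1.42], [0.17, 2.43], [-1.26, 4.41], [0.16, 1.93], [-2.52, 2.52]. Speed limits (rad/s): [1.89, 1.89, 2.39, 2.39, 3.01, 3.01, 3.01].

## Interface

Orientations are given as a rotation vector (axis times angle).
In Python, from rig import manip, eyes gives the robot as it stands.
- The arm moves only by the shell command python3 -m inch 'ROWS'. ROWS is a JSON object of lists of equal length, an entry for each row: "gripper": the opening, from 0 (shut) to 1 (fully open); "travel": the shift along the tool's x, y, z in mm, a list of three; "spin": the turn about the tool's z in degrees. In form: {"gripper": [gripper, ...], "travel": [[x, y, z], ...], "spin": [spin, ...]}. A call has 1 to 8 rows; each row shifts and turns the commanded pose from where the row before left it, along the tool's axes as they then stand; what a row does not reach is not made up. A row lasts 1/10 s, in which the tool goes at most 50 mm and 8.59 degrees, less where a joint would pass 70% of its speed; a pose out of reach is approached as far as the arm can. A call is refused whole if a number of a shift passes 50 or a number of a turn 8.59, either way. A call with a gripper value outside its range is refused whole. The fingers move at their own pace and stop on an object; the grip force is fixed at half the most. Time passes only in rows, so rows that do not move let the fingers close. It gives the time, the measured TCP pose, the force, the opening and the grip force at its end, in the units of the state.
- manip.observe(): the state, without advancing time (a new reading comes with each control period).
- eyes.read_camera(name): name is "side" or "top" or "wrist"; returns the picture (400x640x3 uint8, blue, green, red); there is no depth.
- eyes.camera_info(name): a dict with "fx", "fy", "cx", "cy" (pixels), "R" (3x3) and "t" (3): a world point X has camera coordinates R X + t. Camera axes: x right, y down, z forward; pixel columns grow to the right and rows downward; lengths in m; the calibration is good to about 2 mm. A picture is of the moment at which its call begins: read the wrist's pose just before it. camera_info takes no time and is no camera call; for the wrist camera it gives the pose at the moment of the call.
- manip.hand_in(): hands the job in; it is judged then, once.
The state is a dict: "time_s": time; "joint_pos": joint angles; "qvel": joint speeds; "effort": joint torques, N m; "eef_pos": TCP position; "eef_rot": TCP orientation; "contact_force": force on the tool from outside, world axes, zero at the start; "ft_torque": the same for the moment, N m; "width": finger opening in m; "gripper_force": force on a finger pad.
Only numpy, scipy, OpenCV 4.12 (cv2) and the standard library are available. Lean on these libraries where they do the work, as an engineer would, in place of code of your own. Each camera call takes 0.05 s, during which the arm holds its last target. There are 200 camera calls.

## Working session

There is one attempt and no reset: what is moved stays moved. The work goes in short steps, Python scripts to look and compute and a shell command to move; the robot and the scene stay as the last step left them, time stands still between calls to the robot, and variables do not carry over. Pictures are saved under pics/ and viewed, at most 10 in all, crops included, and the job is handed in when it is done.

```bash
ls; mkdir -p pics; python3 - <<'E'
from rig import manip, eyes
import cv2, numpy as np
s=manip.observe(); print(s, manip.nose_length)
for n in ("top","side"):
    i=eyes.camera_info(n); print(n,i)
    cv2.imwrite(f"pics/{n}0.png",eyes.read_camera(n))
E
```

```text
pics
{'time_s': 0.0, 'joint_pos': array([ 1.25779369,  0.52204638, -0.036338  ,  1.60001131,  0.02121105,
        1.02110503, -0.11278514]), 'qvel': array([-1.64384222e-03, -4.58290625e-04, -9.64675331e-05, -8.77354111e-05,
       -7.32373159e-05,  1.67576184e-03,  3.66775062e-04]), 'effort': array([ 8.80056177e-04, -9.27099323e+01,  1.98035069e+00, -3.69940317e+01,
        1.76562817e-02,  8.21054477e-03, -2.33093442e-05]), 'eef_pos': array([ 0.15015299, -0.60635479,  0.24470426]), 'eef_rot': array([-3.11731319e+00, -3.80347663e-01,  3.63760674e-04]), 'contact_force': array([-0.85179138, -0.11619594, -0.58178289]), 'ft_torque': array([-0.00137055,  0.02625881, -0.02582105]), 'gripper_force': 0.0, 'width': 0.08571304979330241} 0.014
top {'fx': 479.49396341412256, 'fy': 479.49396341412256, 'cx': 311.0965561238568, 'cy': 204.48666733728498, 'R': array([[-0.00353111, -0.99997013, -0.00687496],
       [-0.98321044,  0.00472605, -0.1824141 ],
       [ 0.18244115,  0.00611541, -0.98319776]]), 't': array([0.01278003, 0.59465409, 1.21223128])}
side {'fx': 371.9326552620181, 'fy': 371.9326552620181, 'cx': 321.328119645538, 'cy': 201.70783729383066, 'R': array([[-0.9987619 , -0.04956861,  0.00419646],
       [-0.03452266,  0.62991268, -0.77589832],
       [ 0.0358168 , -0.77508255, -0.63084403]]), 't': array([0.60025895, 0.08992361, 1.06822063])}
```

View pics/top0.png

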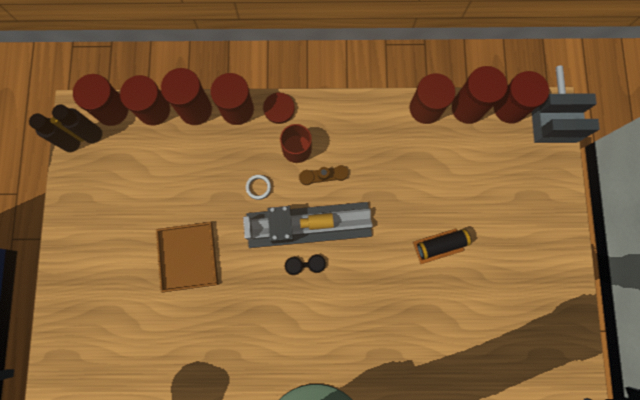

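View pics/side0.png

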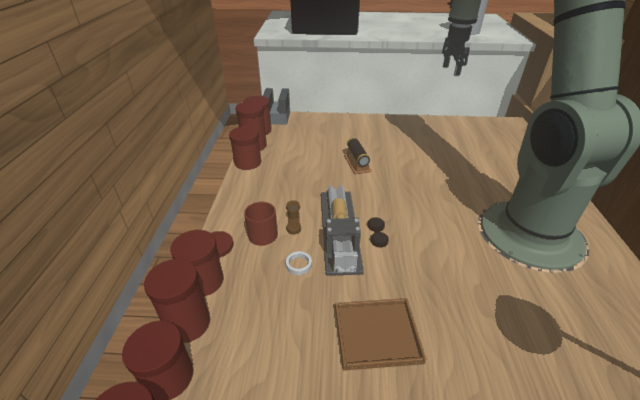

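The top view shows the fixture from (247,230) to (373,218) with the stop on the left, keeper at (279,222) and plug at (318,221). The barrel on its rest is at (445,243), the tray at (188,257), ring (258,187), hinge (325,175), caps (306,265) and tin (296,143). The side view agrees with this. Next I'll take coarse positions by casting rays.

```bash
cat > h.py <<'E'
from rig import manip, eyes
import cv2, numpy as np
from scipy.spatial.transform import Rotation as Ro
def cast(i,uv,z):
    uv=np.atleast_2d(np.float64(uv)); R=np.array(i["R"]); c=-R.T@i["t"]
    d=np.c_[(uv[:,0]-i["cx"])/i["fx"],(uv[:,1]-i["cy"])/i["fy"],np.ones(len(uv))]@R
    return c+d*((z-c[2])/d[:,2])[:,None]
def proj(i,X):
    q=np.atleast_2d(X)@np.array(i["R"]).T+i["t"]; return np.c_[i["fx"]*q[:,0]/q[:,2]+i["cx"],i["fy"]*q[:,1]/q[:,2]+i["cy"]]
def big(m,n=1):
    cs,_=cv2.findContours(m.astype(np.uint8),cv2.RETR_EXTERNAL,cv2.CHAIN_APPROX_NONE)
    return sorted(cs,key=cv2.contourArea)[::-1][:n]
def tool(target,yaw=None):
    """travel in tool axes (mm) to target TCP; spin (deg) to bring tool y to world yaw(deg, mod 180)"""
    s=manip.observe(); R=Ro.from_rotvec(s["eef_rot"]).as_matrix()
    out=[np.round(s["eef_pos"],4),"travel",np.round(1000*R.T@(np.array(target)-s["eef_pos"]),1)]
    y=np.degrees(np.arctan2(R[1,1],R[0,1])); out+=["tool y yaw",round(y,1),"tilt",np.round(R[:2,2],3)]
    if yaw is not None: d=-(yaw-y); out+=["spin",round((d+90)%180-90,1)]
    print(*out)
E
python3 - <<'E'
from h import *
im=cv2.imread("pics/top0.png"); i=eyes.camera_info("top")
hsv=cv2.cvtColor(im,cv2.COLOR_BGR2HSV)
def show(n,roi,m,z):
    x0,y0,x1,y1=roi; k=np.zeros(m.shape,bool);k[y0:y1,x0:x1]=m[y0:y1,x0:x1]
    c=big(k)[0]; r=cv2.minAreaRect(c); b=cv2.boxPoints(r)
    print(n,cv2.contourArea(c),np.round(r[0],1),np.round(cast(i,[r[0]],z)[0],4)); print(np.round(cast(i,b,z)[:,:2],3).tolist())
H,S,V=cv2.split(hsv)
show("plug",(290,205,345,235),(S>130)&(H>12)&(H<30)&(V>120),.055)
show("barrel",(415,225,475,260),(V<60),.06)
show("fix",(235,195,385,255),(S<70),.03)
show("tray",(145,210,230,300),(V<150)&(S>100)&(H<16),.015)
print([im[r,c].tolist() for r,c in ((257,188),(222,318),(243,445),(235,350),(280,350))])
cv2.imwrite("pics/z.png",cv2.resize(im[165:305,150:480],None,fx=2.4,fy=2.4,interpolation=cv2.INTER_CUBIC))
E
```

```text
plug 348.5 [316.5 221.5] [ 0.5492 -0.0037  0.055 ]
[[0.567, 0.04], [0.566, -0.047], [0.532, -0.047], [0.532, 0.04]]
barrel 618.0 [445.1 243. ] [ 0.4906 -0.3362  0.06  ]
[[0.495, -0.279], [0.527, -0.383], [0.486, -0.394], [0.454, -0.29]]
fix 4216.0 [307.2 222.7] [0.5497 0.021  0.03  ]
[[0.586, 0.198], [0.617, -0.147], [0.514, -0.154], [0.484, 0.186]]
tray 3427.0 [186.5 256.4] [0.4623 0.3447 0.015 ]
[[0.54, 0.437], [0.557, 0.279], [0.386, 0.255], [0.37, 0.409]]
[[37, 85, 130], [52, 140, 182], [30, 32, 35], [67, 71, 69], [69, 119, 159]]
```

View pics/z.png

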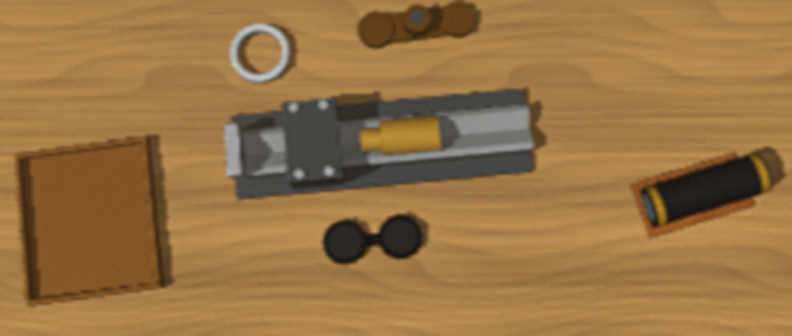

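```bash
python3 -c "
from h import *
tool([.54,-.02,.30],5)"
```

```text
[ 0.1502 -0.6064  0.2448] travel [ 519.4 -475.5  -54.8] tool y yaw -76.1 tilt [-0.     0.001] spin -81.1
```

```bash
python3 -m inch '{"gripper":[1,1,1,1,1,1,1,1],"travel":[[40,-37,-7],[40,-37,-7],[40,-37,-7],[40,-37,-7],[40,-37,-7],[40,-37,-7],[40,-37,-7],[40,-37,-7]],"spin":[0,0,0,0,0,0,0,0]}'; python3 -m inch '{"gripper":[1,1,1,1,1,1,1,1],"travel":[[40,-37,0],[40,-37,0],[40,-37,0],[40,-37,0],[40,-31,0],[0,0,0],[0,0,0],[0,0,0]],"spin":[0,0,0,0,0,-8.5,-8.5,-8.5]}'; python3 -m inch '{"gripper":[1,1,1,1,1,1,1,1],"travel":[[0,0,0],[0,0,0],[0,0,0],[0,0,0],[0,0,0],[0,0,0],[0,0,0],[0,0,0]],"spin":[-8.5,-8.5,-8.5,-8.5,-8.5,-8.5,-4.6,0]}'
python3 -c "
from h import *
tool([.54,-.02,.30],5); print(manip.observe()['joint_pos'].round(2)); cv2.imwrite('pics/w1.png',eyes.read_camera('wrist'));print(eyes.camera_info('wrist'))"
```

```text
time_s: 0.9
eef_pos: [0.3688, -0.2733, 0.2966]
eef_rot: [3.118, 0.38, -0.0]
contact_force: [1.0, -1.3, 0.5]
width: 0.0854
gripper_force: 0.0
time_s: 1.7
eef_pos: [0.509, -0.0683, 0.2959]
eef_rot: [-2.954, -1.069, 0.001]
contact_force: [0.3, -0.0, -0.3]
width: 0.0853
gripper_force: 0.0
time_s: 2.5
eef_pos: [0.5089, -0.069, 0.296]
eef_rot: [-2.12, -2.317, 0.0]
contact_force: [-0.1, 0.3, 0.8]
width: 0.085
gripper_force: 0.0
[ 0.5089 -0.069   0.296 ] travel [46.  35.3 -4. ] tool y yaw 5.1 tilt [-0.  0.] spin 0.1
[ 0.5   0.34 -0.62  1.8   0.22  1.07 -0.11]
{'fx': 299.3686833318391, 'fy': 299.3686833318391, 'cx': 317.38623301768166, 'cy': 202.0219446854767, 'R': array([[ 9.96355213e-01,  8.52995551e-02, -5.24424086e-04],
       [ 8.17486889e-02, -9.53086911e-01,  2.91448952e-01],
       [ 2.43606442e-02, -2.90429554e-01, -9.56586239e-01]]), 't': array([-0.50038271, -0.16044499,  0.39419991])}
```

View pics/w1.png

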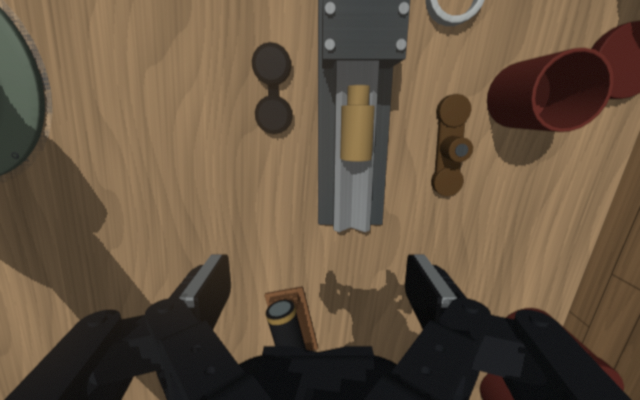

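Wrist view: the groove is vertical at columns 335–372, with the open end at row 230 and the keeper at the top from rows 0–58. The plug body fills (342–374, 105–161) with its neck towards the keeper (row 86). The hinge is at (452,145), the caps at (272,90), and the barrel's end face at (282,312).

```bash
python3 - <<'E'
from h import *
im=cv2.imread("pics/w1.png"); i=eyes.camera_info("wrist")
H,S,V=cv2.split(cv2.cvtColor(im,cv2.COLOR_BGR2HSV))
m=np.zeros(S.shape,bool); m[75:170,335:380]=(S>95)[75:170,335:380]
c=big(m)[0]; print(cv2.boundingRect(c))
for r in range(84,166,4):
    x=np.where(m[r])[0]; print(r,x.min() if len(x) else 0,x.max() if len(x) else 0,end='; ')
print()
for r in (180,190,200,210,220):
    print(r,''.join('%4d'%v for v in V[r,312:398]))
E
```

```text
(341, 85, 33, 76)
84 0 0; 88 348 368; 92 348 368; 96 348 368; 100 348 367; 104 348 367; 108 342 373; 112 342 373; 116 342 372; 120 342 372; 124 342 372; 128 342 372; 132 342 372; 136 342 372; 140 341 371; 144 341 371; 148 341 371; 152 341 371; 156 341 370; 160 346 366; 164 0 0; 
180  135 134 132 131 130 120  86  71  72  72  71  71  71  71  72  71  71  72  71  72  71  71  87 118 127 126 127 124 115 108 107 107 107 106 106 106 107 106 106 108 114 124 125 125 125 126 126 122 124 126 127 125 125 125 124 121 111 106 103  98  81  70  68  67  67  66  66  66  65  66  67  66  67  97 139 147 148 148 145 143 140 139 139 140 137 134
190  134 131 130 131 131 121  87  72  71  72  72  70  71  70  70  70  70  70  71  71  69  68  89 119 127 128 127 124 115 109 108 107 108 107 106 108 108 108 107 112 121 127 126 126 126 127 126 125 126 127 127 126 125 125 124 117 107 105 103  93  66  65  66  67  66  65  65  66  66  65  66  68  92 131 145 147 146 144 141 141 141 143 140 138 138 143
200  134 132 133 135 137 128  90  70  71  71  69  70  70  69  70  69  69  70  71  70  67  69  96 121 127 127 128 122 112 1
[... 224 characters left out ...]
45
210  134 134 135 137 136 125  87  69  69  71  70  70  70  69  68  69  70  70  70  70  68  76 105 124 128 128 126 121 113 108 108 109 109 107 109 111 109 110 111 118 127 128 128 128 129 128 127 127 130 130 128 128 128 126 119 109 106 103  94  73  67  66  67  66  65  65  65  64  64  66  68  93 124 132 134 138 142 143 146 141 140 143 145 144 145 145
220  137 137 138 140 135 119  83  69  69  70  69  69  69  68  68  68  67  68  68  68  66  79 112 126 128 129 125 118 112 108 109 110 108 108 110 111 109 110 114 123 129 128 128 129 129 128 127 129 131 130 129 129 129 124 113 108 106  97  75  66  66  66  65  66  64  64  65  64  65  67  87 122 132 130 130 132 133 131 127 130 131 131 130 132 131 132
```

```bash
python3 - <<'E'
from h import *
i=eyes.camera_info("wrist"); print("cam",-np.array(i["R"]).T@i["t"])
C=lambda uv,z:np.round(cast(i,uv,z)[:,:2]*1000,1).tolist()
print("base12",C([[318,180],[385,180],[318,220],[382,220]],.012))
print("inner38",C([[340,180],[367.5,180],[339,220],[365.5,220]],.038))
print("outer38",C([[334.2,180],[371.9,180],[333.7,220],[369.5,220]],.038))
print("bottom20",C([[351.8,180],[350.4,220]],.020))
print("plug",C([[358,110],[357.5,110],[356,154]],.048), "body ends top z=.068",C([[357.5,106],[356,158]],.068),C([[357.5,106],[356,161]],.048))
print("keeper near bottom edge z .076-.086",C([[322,58],[405,59]],.086))
E
```

```text
cam [0.50207213 0.00425171 0.42358532]
base12 [[510.7, -88.4], [604.5, -80.3], [515.8, -148.0], [609.1, -140.0]]
inner38 [[539.0, -80.1], [575.1, -77.0], [543.6, -136.0], [579.8, -132.9]]
outer38 [[531.4, -80.7], [580.8, -76.5], [536.4, -136.6], [585.3, -132.4]]
bottom20 [[556.9, -82.6], [561.9, -141.1]]
plug [[550.3, 9.3], [549.7, 9.3], [554.4, -43.1]] body ends top z=.068 [[546.6, 13.3], [552.2, -45.3]] [[549.2, 13.8], [555.5, -51.8]]
keeper near bottom edge z .076-.086 [[502.2, 56.4], [587.4, 62.7]]
```

```bash
python3 -c "
from h import *
tool([.5512,-.012,.0545],4.9)"
```

```text
[ 0.5089 -0.069   0.296 ] travel [ 53.1  47.1 241.5] tool y yaw 4.9 tilt [-0.  0.] spin -0.0
```

```bash
python3 -m inch '{"gripper":[1,1,1,1,1,1,1,1],"travel":[[26.5,23.5,20],[26.6,23.6,40],[0,0,45],[0,0,45],[0,0,40],[0,0,20],[0,0,0],[0,0,0]],"spin":[0,0,0,0,0,0,0,0]}'; python3 -c "
from h import *
tool([.5512,-.012,.0545],4.9)"
```

```text
time_s: 3.35
eef_pos: [0.5502, -0.0135, 0.0895]
eef_rot: [2.124, 2.315, 0.0]
contact_force: [0.8, -0.9, -0.5]
width: 0.0854
gripper_force: 0.0
[ 0.5502 -0.0135  0.0895] travel [ 1.4  1.1 35. ] tool y yaw 4.9 tilt [ 0. -0.] spin 0.0
```

```bash
python3 -m inch '{"gripper":[1,1,0.4,0.4,0.4,0.4,0.4,0.4],"travel":[[1.4,1.1,20],[0,0,15],[0,0,0],[0,0,0],[0,0,0],[0,0,0],[0,0,0],[0,0,0]],"spin":[0,0,0,0,0,0,0,0]}'; python3 -m inch '{"gripper":[0.3,0.3,0.3],"travel":[[0,0,0],[0,0,0],[0,0,0]],"spin":[0,0,0]}'
```

```text
time_s: 4.15
eef_pos: [0.5518, -0.0122, 0.0552]
eef_rot: [2.121, 2.315, 0.002]
contact_force: [-0.1, -0.4, 8.9]
width: 0.0383
gripper_force: 59.2
time_s: 4.45
eef_pos: [0.5518, -0.0122, 0.0552]
eef_rot: [2.121, 2.315, 0.002]
contact_force: [-0.2, -0.2, 10.3]
width: 0.0379
gripper_force: 59.2
```

```bash
python3 -m inch '{"gripper":[0.3,0.3,0.3,0.3,0.3,0.3],"travel":[[0,0,-10],[0,0,-25],[0,0,-30],[0,0,-40],[0,0,-20],[0,0,0]],"spin":[0,0,0,0,0,0]}'; python3 -c "
from h import *
tool([.463,.348,.18],6)
cv2.imwrite('pics/w2.png',eyes.read_camera('wrist'))"
```

```text
time_s: 5.05
eef_pos: [0.5521, -0.0122, 0.1826]
eef_rot: [2.12, 2.313, 0.005]
contact_force: [-0.4, 0.3, -2.1]
width: 0.0379
gripper_force: 60.3
[ 0.5521 -0.0122  0.1826] travel [366.6 -57.5   2. ] tool y yaw 5.0 tilt [ 0.005 -0.   ] spin -1.0
```

View pics/w2.png

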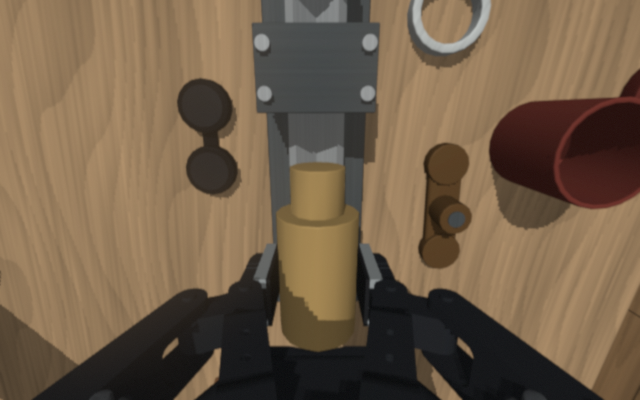

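The plug is held squarely between the pads, body (279–358, 205–345) with its neck upward. The keeper roof shows at (254–378, 24–112).

```bash
python3 - <<'E'
from h import *
i=eyes.camera_info("wrist")
print(np.round(cast(i,[[253,24],[379,24],[258,112],[376,112],[316,24],[316,112]],.086)*1000,1).tolist())
E
python3 -m inch '{"gripper":[0.3,0.3,0.3,0.3,0.3,0.3,0.3,0.3],"travel":[[20,0,0],[46,-5,0],[46,-8,0],[46,-8,0],[46,-8,0],[46,-8,0],[46,-8,0],[46,-8,0]],"spin":[0,0,0,0,0,0,0,0]}'; python3 -m inch '{"gripper":[0.3,0.3,0.3],"travel":[[24,-4,0],[0,0,0],[0,0,0]],"spin":[-1,0,0]}'; python3 -c "
from h import *
tool([.463,.348,.0325],6)
im=eyes.read_camera('top');cv2.imwrite('pics/t2.png',cv2.resize(im[200:310,120:330],None,fx=3.5,fy=3.5))"
```

```text
[[497.8, 111.4, 86.0], [580.2, 118.7, 86.0], [502.7, 56.3, 86.0], [586.2, 63.6, 86.0], [539.0, 115.0, 86.0], [543.7, 59.9, 86.0]]
time_s: 5.9
eef_pos: [0.4671, 0.3253, 0.1783]
eef_rot: [-2.122, -2.316, 0.002]
contact_force: [1.1, -0.2, -1.2]
width: 0.0383
gripper_force: 60.3
time_s: 6.2
eef_pos: [0.4617, 0.3472, 0.1781]
eef_rot: [-2.101, -2.336, 0.002]
contact_force: [0.6, -0.2, -0.3]
width: 0.0381
gripper_force: 60.3
[0.4617 0.3472 0.1781] travel [  0.8   1.6 145.6] tool y yaw 6.1 tilt [-0.001 -0.001] spin 0.1
```

View pics/t2.png

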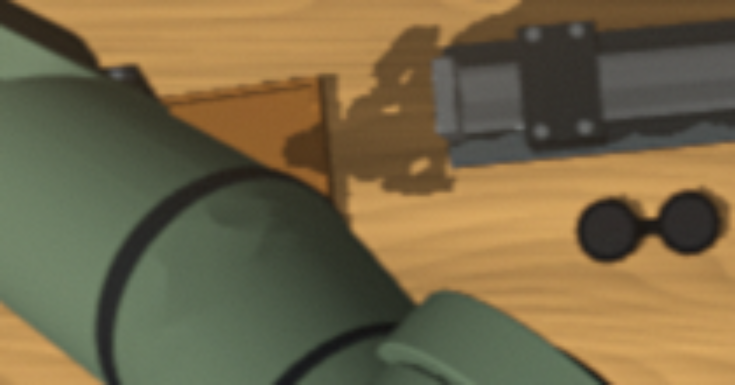

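The arm hides most of the tray in this view, with only its right edge visible near (325,75–185). The tray estimate has plenty of margin, so I'll lower the plug now.

```bash
python3 -m inch '{"gripper":[0.3,0.3,0.3,0.3,0.3,0.3,0.3],"travel":[[0,0,30],[0,0,40],[0,0,40],[0,0,20],[0,0,8],[0,0,4],[0,0,0]],"spin":[0,0,0,0,0,0,0]}'
```

```text
time_s: 6.95
eef_pos: [0.4627, 0.3472, 0.0375]
eef_rot: [2.103, 2.334, 0.001]
contact_force: [-0.0, 0.3, -0.3]
width: 0.0378
gripper_force: 60.4
```

```bash
python3 -m inch '{"gripper":[0.3,0.3,0.3,0.7,0.8,1,1,1],"travel":[[0,0,3],[0,0,1],[0,0,0],[0,0,0],[0,0,0],[0,0,0],[0,0,0],[0,0,0]],"spin":[0,0,0,0,0,0,0,0]}';python3 -m inch '{"gripper":[1,1,1,1,1,1],"travel":[[0,0,-20],[0,0,-40],[0,0,-50],[0,0,-50],[0,0,-40],[0,0,0]],"spin":[0,0,0,0,0,0]}'; python3 - <<'E'
from h import *
im=eyes.read_camera('wrist'); i=eyes.camera_info('wrist'); cv2.imwrite('pics/w3.png',im)
H,S,V=cv2.split(cv2.cvtColor(im,cv2.COLOR_BGR2HSV))
tool([.463,.348,.2],6)
# barrel world estimate
t=eyes.camera_info('top'); g=cv2.imread('pics/top0.png')
h=cv2.cvtColor(g,cv2.COLOR_BGR2HSV)[225:262,412:478]
print("barrel mid",cast(t,[[445.1,243]],.055)); tool([.49,-.30,.25],5)
E
```

```text
time_s: 7.75
eef_pos: [0.4622, 0.3475, 0.0329]
eef_rot: [-2.102, -2.335, -0.0]
contact_force: [-0.0, 0.1, 0.5]
width: 0.0853
gripper_force: 0.0
time_s: 8.35
eef_pos: [0.4635, 0.349, 0.2382]
eef_rot: [2.101, 2.333, 0.012]
contact_force: [-0.0, 0.1, -0.4]
width: 0.0856
gripper_force: 0.0
[0.463  0.348  0.2355] travel [-0.1 -0.1 35.5] tool y yaw 6.0 tilt [0.004 0.002] spin -0.0
barrel mid [[ 0.4912173  -0.33747933  0.055     ]]
[0.463  0.348  0.2355] travel [-647.3  -40.6  -15.9] tool y yaw 6.0 tilt [0.004 0.002] spin 1.0
```

View pics/w3.png

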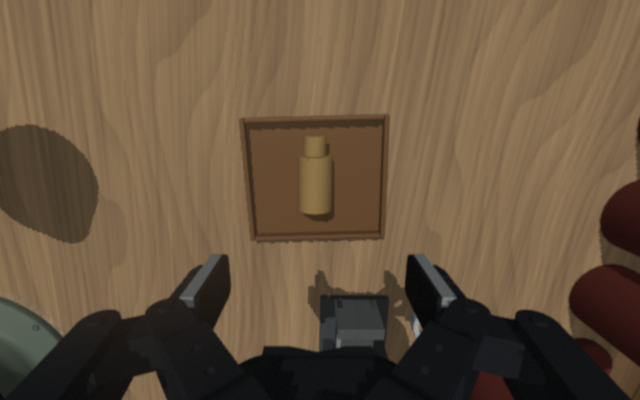

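The plug lies in the tray around (316,185), inside walls at (245–387, 118–238). Next is the barrel.

```bash
python3 -m inch '{"gripper":[1,1,1,1,1,1,1,1],"travel":[[-30,0,-10],[-48,-3,0],[-48,-3,0],[-48,-3,0],[-48,-3,0],[-48,-3,0],[-48,-3,0],[-48,-3,0]],"spin":[0,0,0,0,0,0,0,0]}'; python3 -m inch '{"gripper":[1,1,1,1,1,1,1,1],"travel":[[-48,-3,0],[-48,-3,0],[-48,-3,0],[-48,-3,0],[-48,-3,0],[-48,-3,0],[-48,-3,0],[-30,-3,0]],"spin":[0,0,0,0,0,0,0,0]}';  python3 -m inch '{"gripper":[1,1,1,1],"travel":[[0,0,0],[0,0,0],[0,0,0],[0,0,0]],"spin":[-5.5,-5.5,0,0]}'; python3 - <<'E'
from h import *
im=eyes.read_camera('wrist'); cv2.imwrite('pics/w4.png',im); tool([.4912,-.3375,.25],17); print(proj(eyes.camera_info('wrist'),[.4912,-.3375,.051]))
E
```

```text
time_s: 9.2
eef_pos: [0.4789, -0.0208, 0.2422]
eef_rot: [-2.101, -2.334, 0.001]
contact_force: [0.9, 0.8, -0.3]
width: 0.0856
gripper_force: 0.0
time_s: 10.0
eef_pos: [0.4927, -0.3888, 0.2413]
eef_rot: [-2.104, -2.331, 0.002]
contact_force: [-0.1, 0.5, -0.1]
width: 0.0853
gripper_force: 0.0
time_s: 10.4
eef_pos: [0.4938, -0.3851, 0.2421]
eef_rot: [-1.871, -2.522, -0.0]
contact_force: [0.5, 0.1, -0.2]
width: 0.0853
gripper_force: 0.0
[ 0.4939 -0.3851  0.2424] travel [46.3 11.2 -7.6] tool y yaw 16.9 tilt [-0.001  0.   ] spin -0.1
[[328.9848775  138.26981779]]
```

View pics/w4.png

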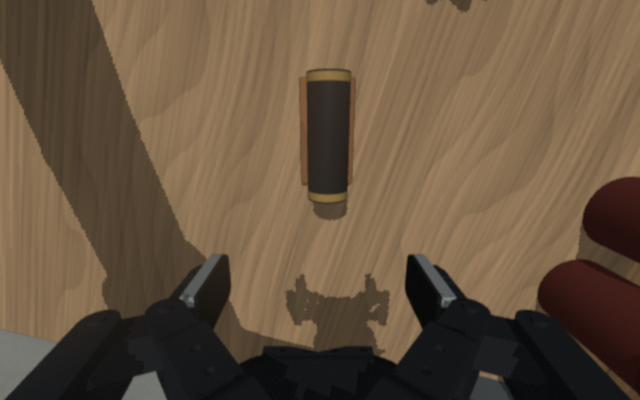

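```bash
python3 - <<'E'
from h import *
im=cv2.imread('pics/w4.png'); i=eyes.camera_info('wrist')
H,S,V=cv2.split(cv2.cvtColor(im,cv2.COLOR_BGR2HSV))
m=np.zeros(S.shape,bool); m[85:190,300:360]=(V<62)[85:190,300:360]
rows=np.arange(92,186); c=np.array([np.where(m[r])[0][[0,-1]] for r in rows])
print(c[::15].tolist())
p=np.polyfit(rows,c.mean(1),1); u=lambda r:np.polyval(p,r)
A=cast(i,[[u(70),70],[u(200),200]],.073); B=cast(i,[[u(100),100],[u(170),170]],.055)
print("cam",-np.array(i["R"]).T@i["t"]); print(A,A.mean(0),np.linalg.norm(A[0]-A[1]));d=B[0]-B[1];print(B,np.degrees(np.arctan2(d[1],d[0])))
E
```

```text
[[308, 349], [308, 348], [308, 348], [308, 347], [308, 347], [308, 347], [308, 346]]
cam [ 0.47185751 -0.31479434  0.36993147]
[[ 0.4712194  -0.27757418  0.073     ]
 [ 0.50668722 -0.39634661  0.073     ]] [ 0.48895331 -0.33696039  0.073     ] 0.12395505787507695
[[ 0.4790624  -0.30171158  0.055     ]
 [ 0.49926311 -0.36935845  0.055     ]] 106.62667636920003
```

The barrel is at (308–350, 70–200), nearly vertical in the image. That puts its middle at about (0.490, −0.337) with yaw 106.6°.

```bash
python3 -c "
from h import *
tool([.4899,-.337,.055],16.6)"
```

```text
[ 0.4939 -0.3851  0.2424] travel [ 47.   10.2 187.4] tool y yaw 16.9 tilt [-0.001  0.   ] spin 0.3
```

```bash
python3 -m inch '{"gripper":[1,1,1,1,1,1,1,1],"travel":[[24,5.2,20],[23,5,30],[0,0,40],[0,0,40],[0,0,22],[0,0,0],[0,0,0],[0,0,0]],"spin":[0.3,0,0,0,0,0,0,0]}'; python3 -c "
from h import *
tool([.4899,-.337,.055],16.6)"
```

```text
time_s: 11.25
eef_pos: [0.4909, -0.3377, 0.0925]
eef_rot: [1.875, 2.518, 0.0]
contact_force: [-0.4, -0.5, 0.7]
width: 0.0855
gripper_force: 0.0
[ 0.4909 -0.3377  0.0925] travel [ 1.  -0.8 37.5] tool y yaw 16.7 tilt [ 0.002 -0.001] spin 0.1
```

```bash
python3 -m inch '{"gripper":[1,1,1,0.4,0.4,0.4,0.4,0.4],"travel":[[1,-0.8,20],[0,0,17],[0,0,0],[0,0,0],[0,0,0],[0,0,0],[0,0,0],[0,0,0]],"spin":[0,0,0,0,0,0,0,0]}'; python3 -m inch '{"gripper":[0.3,0.3],"travel":[[0,0,0],[0,0,0]],"spin":[0,0]}'; python3 -m inch '{"gripper":[0.3,0.3,0.3,0.3,0.3,0.3],"travel":[[0,0,-10],[0,0,-25],[0,0,-30],[0,0,-30],[0,0,0],[0,0,0]],"spin":[0,0,0,0,0,0]}'; python3 - <<'E'
from h import *
im=eyes.read_camera('wrist'); i=eyes.camera_info('wrist'); cv2.imwrite('pics/w5.png',im)
O=np.array([.5475,.0172]); a=np.radians(94.9); P=O-.07*np.array([np.cos(a),np.sin(a)]); print(P); tool([*P,.15],4.9)
E
```

```text
time_s: 12.05
eef_pos: [0.4902, -0.3366, 0.0551]
eef_rot: [1.873, 2.519, 0.001]
contact_force: [1.1, 1.3, 8.2]
width: 0.0421
gripper_force: 59.9
time_s: 12.25
eef_pos: [0.4902, -0.3366, 0.0551]
eef_rot: [1.873, 2.519, 0.001]
contact_force: [1.2, 3.0, 8.5]
width: 0.0421
gripper_force: 59.9
time_s: 12.85
eef_pos: [0.489, -0.3369, 0.1496]
eef_rot: [1.875, 2.52, -0.0]
contact_force: [-0.5, 0.6, -3.2]
width: 0.0422
gripper_force: 61.8
[ 0.55347918 -0.05254417]
[ 0.4886 -0.3366  0.1487] travel [253.4 143.7  -1.3] tool y yaw 16.7 tilt [-0.001  0.   ] spin 11.8
```

View pics/w5.png

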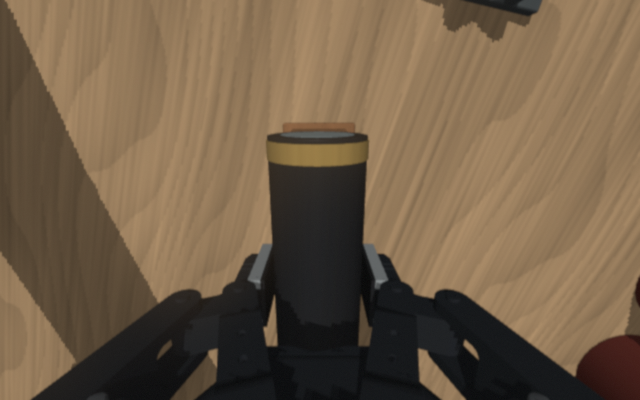

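The barrel is gripped square at its middle, band at (268–368, 140–165).

```bash
python3 -m inch '{"gripper":[0.3,0.3,0.3,0.3,0.3,0.3,0.3,0.3],"travel":[[20,11,0],[40,23,0],[40,23,0],[40,23,0],[40,23,0],[40,23,0],[33,18.4,0],[0,0,0]],"spin":[0,0,0,0,0,0,0,3.8]}'; python3 -m inch '{"gripper":[0.3,0.3,0.3,0.3],"travel":[[0,0,0],[0,0,0],[0,0,0],[0,0,0]],"spin":[4,4,0,0]}'; python3 - <<'E'
from h import *
tool([.5546,-.0525,.055],4.9)
im=eyes.read_camera('wrist'); i=eyes.camera_info('wrist'); cv2.imwrite('pics/w6.png',im)
print(np.round(proj(i,[[.5546-.0855*y+.0855*-.0525,y,.02] for y in (.03,.05)]),1))
E
```

```text
time_s: 13.7
eef_pos: [0.555, -0.0465, 0.1481]
eef_rot: [-1.948, -2.462, -0.003]
contact_force: [-0.0, -0.4, -1.7]
width: 0.0424
gripper_force: 61.6
time_s: 14.1
eef_pos: [0.5543, -0.0526, 0.1482]
eef_rot: [-2.121, -2.316, 0.001]
contact_force: [-0.4, 0.1, -3.2]
width: 0.0418
gripper_force: 61.6
[ 0.5543 -0.0526  0.1482] travel [ 0.1  0.4 93.2] tool y yaw 5.0 tilt [-0.001  0.   ] spin 0.1
[[318.9  98.5]
 [319.   71.6]]
```

View pics/w6.png

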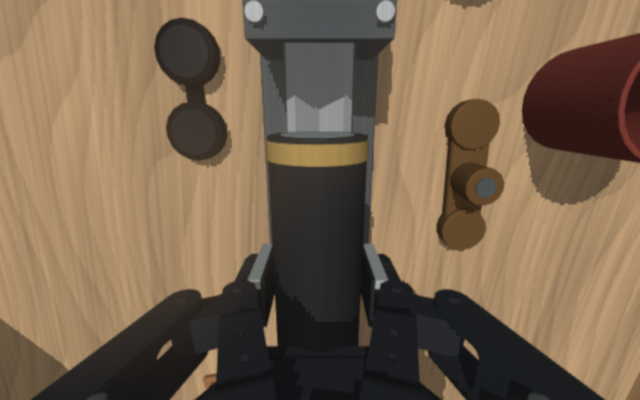

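The groove is centred at column ~319 (285–354), in line with the barrel at (268–368), and the keeper edge is at row 38. I'll lower it.

```bash
python3 -m inch '{"gripper":[0.3,0.3,0.3,0.3,0.3,0.3,0.3,0.3],"travel":[[0,0.4,20],[0,0,30],[0,0,25],[0,0,10],[0,0,4],[0,0,2],[0,0,1],[0,0,0]],"spin":[0,0,0,0,0,0,0,0]}'; python3 -m inch '{"gripper":[0.55,0.55,0.6,0.6,0.8,1,1,1],"travel":[[0,0,0],[0,0,0],[0,0,0],[0,0,0],[0,0,0],[0,0,0],[0,0,0],[0,0,0]],"spin":[0,0,0,0,0,0,0,0]}'
```

```text
time_s: 14.95
eef_pos: [0.5555, -0.0528, 0.0576]
eef_rot: [2.124, 2.314, 0.001]
contact_force: [-0.6, -0.3, -3.2]
width: 0.0423
gripper_force: 61.6
time_s: 15.75
eef_pos: [0.5551, -0.0527, 0.0569]
eef_rot: [-2.124, -2.315, 0.0]
contact_force: [0.5, -0.4, -0.3]
width: 0.0856
gripper_force: 0.0
```

```bash
python3 -m inch '{"gripper":[1,1,1,0,0,0,0,0],"travel":[[0,0,-20],[0,0,-40],[0,0,-40],[-30,0,0],[-45,0,0],[-45,0,0],[-10,0,0],[0,0,0]],"spin":[0,0,0,0,0,0,0,0]}'; python3 - <<'E'
from h import *
im=eyes.read_camera('wrist'); i=eyes.camera_info('wrist'); cv2.imwrite('pics/w7.png',im)
L=lambda y:.5546-.0855*(y+.0525); y=-.16; tool([L(y),y,.060],4.9)
E
```

```text
time_s: 16.55
eef_pos: [0.5658, -0.1843, 0.1566]
eef_rot: [-2.128, -2.311, 0.001]
contact_force: [0.0, 0.5, -0.7]
width: 0.0125
gripper_force: 0.0
[ 0.5661 -0.1823  0.1567] travel [22.4 -0.4 96.7] tool y yaw 4.8 tilt [-0.  0.] spin -0.1
```

View pics/w7.png

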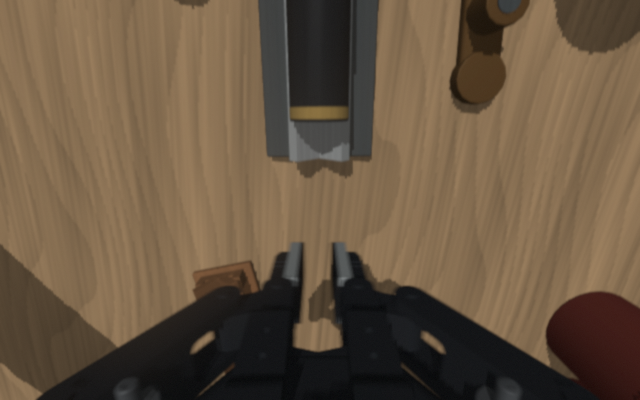

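The barrel lies centred in the groove (291–349) with its tail band at row ~120. That was picture 11, one over the limit of 10, so I'll view no more and use numbers only.

```bash
python3 -c "
from h import *
i=eyes.camera_info('wrist'); print(cast(i,[[319.5,120],[319.5,106]],.06))"; python3 -m inch '{"gripper":[0,0,0,0,0,0],"travel":[[22,0,30],[0,0,40],[0,0,22],[0,0,5],[0,0,0],[0,0,0]],"spin":[0,0,0,0,0,0]}'; python3 -c "
from h import *
L=lambda y:.5546-.0855*(y+.0525); y=-.140; tool([L(y),y,.060],4.9)"
```

```text
[[ 0.56118223 -0.11531963  0.06      ]
 [ 0.56034691 -0.10572096  0.06      ]]
time_s: 17.2
eef_pos: [0.5651, -0.1599, 0.0612]
eef_rot: [2.123, 2.314, 0.001]
contact_force: [1.3, -0.9, 0.6]
width: -0.0001
gripper_force: 0.0
[ 0.5651 -0.1599  0.0612] travel [20.  -1.3  1.2] tool y yaw 4.9 tilt [ 0.002 -0.   ] spin 0.0
```

```bash
python3 -m inch '{"gripper":[0,0,0,0,0,0,0,0],"travel":[[8,-0.5,0],[8,-0.5,0],[4,0,0],[3,0,0],[3,0,0],[4,0,0],[4,0,0],[4,0,0]],"spin":[0,0,0,0,0,0,0,0]}'; for k in 1; do python3 -m inch '{"gripper":[0,0,0,0,0,0,0,0],"travel":[[4,0,0],[4,0,0],[4,0,0],[4,0,0],[4,0,0],[4,0,0],[4,0,0],[4,0,0]],"spin":[0,0,0,0,0,0,0,0]}'; done; python3 -c "
from h import *
L=lambda y:.5546-.0855*(y+.0525); y=.026; tool([L(y),y,.060],4.9)"
```

```text
time_s: 18.0
eef_pos: [0.5601, -0.1227, 0.0599]
eef_rot: [2.125, 2.314, -0.0]
contact_force: [0.2, -3.8, 1.4]
width: -0.0002
gripper_force: 1.5
time_s: 18.8
eef_pos: [0.5572, -0.0904, 0.0599]
eef_rot: [-2.124, -2.314, 0.0]
contact_force: [-1.8, -3.7, 1.7]
width: -0.0003
gripper_force: 2.0
[ 0.5572 -0.0904  0.0599] travel [ 1.168e+02  6.000e-01 -1.000e-01] tool y yaw 4.9 tilt [-0. -0.] spin 0.0
```

```bash
python3 -m inch '{"gripper":[0,0,0,0,0,0,0,0],"travel":[[5,0,0],[5,0,0],[5,0,0],[5,0,0],[5,0,0],[5,0,0],[5,0,0],[5,0,0]],"spin":[0,0,0,0,0,0,0,0]}';  python3 -m inch '{"gripper":[0,0,0,0,0,0,0,0],"travel":[[5,0.3,0],[5,0.3,0],[5,0,0],[5,0,0],[5,0,0],[5,0,0],[5,0,0],[3,0,0]],"spin":[0,0,0,0,0,0,0,0]}'; python3 -m inch '{"gripper":[0,0,0,0,0,0,0,0],"travel":[[3,0,0],[3,0,0],[2,0,0],[2,0,0],[2,0,0],[2,0,0],[1,0,0],[0,0,0]],"spin":[0,0,0,0,0,0,0,0]}'; python3 -c "
from h import *
L=lambda y:.5546-.0855*(y+.0525); y=.026; tool([L(y),y,.060],4.9)"
```

```text
time_s: 19.6
eef_pos: [0.5538, -0.0504, 0.0599]
eef_rot: [-2.124, -2.315, 0.0]
contact_force: [-1.1, -4.1, 1.4]
width: -0.0001
gripper_force: 1.8
time_s: 20.4
eef_pos: [0.5512, -0.0123, 0.0599]
eef_rot: [-2.124, -2.315, -0.0]
contact_force: [-1.4, -3.1, 0.3]
width: -0.0002
gripper_force: 1.6
time_s: 21.2
eef_pos: [0.5501, 0.0024, 0.0599]
eef_rot: [-2.124, -2.315, -0.001]
contact_force: [-0.7, -1.7, -0.1]
width: -0.0001
gripper_force: 0.7
[0.5501 0.0024 0.0599] travel [23.7 -0.2 -0.1] tool y yaw 4.9 tilt [0. 0.] spin 0.0
```

Now the slow approach: 16 mm more at 2 mm/row, then 1 mm steps.

```bash
python3 -m inch '{"gripper":[0,0,0,0,0,0,0,0],"travel":[[2,0,0],[2,0,0],[2,0,0],[2,0,0],[2,0,0],[2,0,0],[1,0,0],[0,0,0]],"spin":[0,0,0,0,0,0,0,0]}'; python3 -m inch '{"gripper":[0,0,0,0,0],"travel":[[1,0,0],[1,0,0],[1,0,0],[0,0,0],[0,0,0]],"spin":[0,0,0,0,0]}'
```

```text
time_s: 22.0
eef_pos: [0.5489, 0.0154, 0.0599]
eef_rot: [-2.124, -2.315, -0.001]
contact_force: [0.4, 0.4, 0.2]
width: 0.0004
gripper_force: 0.0
time_s: 22.5
eef_pos: [0.5487, 0.0182, 0.0599]
eef_rot: [-2.124, -2.315, -0.0]
contact_force: [0.3, -0.8, 0.2]
width: -0.0001
gripper_force: 0.6
```

```bash
python3 -m inch '{"gripper":[0,0,0,0],"travel":[[1,0,0],[1,0,0],[0,0,0],[0,0,0]],"spin":[0,0,0,0]}'
```

```text
time_s: 22.9
eef_pos: [0.5485, 0.0202, 0.0599]
eef_rot: [-2.124, -2.315, -0.0]
contact_force: [0.6, -2.2, 0.4]
width: -0.0001
gripper_force: 0.8
```

```bash
python3 -m inch '{"gripper":[0,0,0,0],"travel":[[1,0,0],[1,0,0],[0,0,0],[0,0,0]],"spin":[0,0,0,0]}'; python3 -m inch '{"gripper":[0,0,0],"travel":[[1,0,0],[0,0,0],[0,0,0]],"spin":[0,0,0]}'
```

```text
time_s: 23.3
eef_pos: [0.5483, 0.0222, 0.0599]
eef_rot: [-2.124, -2.315, -0.0]
contact_force: [0.4, -0.9, 0.5]
width: -0.0004
gripper_force: 0.9
time_s: 23.6
eef_pos: [0.5482, 0.023, 0.0599]
eef_rot: [-2.124, -2.315, -0.0]
contact_force: [0.6, -2.4, 1.2]
width: 0.0001
gripper_force: 1.1
```

```bash
python3 -m inch '{"gripper":[0,0,0],"travel":[[1,0,0],[0,0,0],[0,0,0]],"spin":[0,0,0]}'
```

```text
time_s: 23.9
eef_pos: [0.5481, 0.024, 0.0599]
eef_rot: [-2.124, -2.315, -0.0]
contact_force: [0.9, -2.2, 2.3]
width: 0.0001
gripper_force: 1.2
```

```bash
python3 -m inch '{"gripper":[0,0,0],"travel":[[1,0,0],[0,0,0],[0,0,0]],"spin":[0,0,0]}'
```

```text
time_s: 24.2
eef_pos: [0.548, 0.0251, 0.0599]
eef_rot: [-2.124, -2.315, -0.0]
contact_force: [1.2, -2.5, 1.0]
width: -0.0001
gripper_force: 1.2
```

```bash
python3 -m inch '{"gripper":[0,0,0],"travel":[[1,0,0],[0,0,0],[0,0,0]],"spin":[0,0,0]}'
```

```text
time_s: 24.5
eef_pos: [0.5479, 0.0261, 0.0599]
eef_rot: [-2.124, -2.315, -0.0]
contact_force: [0.6, -2.0, 0.9]
width: 0.0001
gripper_force: 1.1
```

```bash
python3 -m inch '{"gripper":[0,0,0],"travel":[[0.7,0,0],[0,0,0],[0,0,0]],"spin":[0,0,0]}'
```

```text
time_s: 24.8
eef_pos: [0.5479, 0.0267, 0.0599]
eef_rot: [-2.124, -2.315, -0.0]
contact_force: [1.4, -2.7, 1.0]
width: 0.0001
gripper_force: 1.3
```

```bash
python3 -m inch '{"gripper":[0,0,0],"travel":[[0.7,0,0],[0,0,0],[0,0,0]],"spin":[0,0,0]}'
```

```text
time_s: 25.1
eef_pos: [0.5478, 0.0275, 0.0599]
eef_rot: [-2.124, -2.315, -0.0]
contact_force: [0.5, -3.0, 1.5]
width: -0.0002
gripper_force: 1.3
```

```bash
python3 -m inch '{"gripper":[0,0,0],"travel":[[0.7,0,0],[0,0,0],[0,0,0]],"spin":[0,0,0]}'
```

```text
time_s: 25.4
eef_pos: [0.5478, 0.0278, 0.0599]
eef_rot: [2.124, 2.314, -0.0]
contact_force: [1.5, -5.1, 0.5]
width: 0.0001
gripper_force: 2.5
```

```bash
python3 -m inch '{"gripper":[0,0,0],"travel":[[0.7,0,0],[0,0,0],[0,0,0]],"spin":[0,0,0]}'
```

```text
time_s: 25.7
eef_pos: [0.5477, 0.0278, 0.0599]
eef_rot: [2.125, 2.313, -0.001]
contact_force: [1.7, -9.0, 2.4]
width: -0.0002
gripper_force: 4.3
```

```bash
python3 -m inch '{"gripper":[0,0,0],"travel":[[0.7,0,0],[0,0,0],[0,0,0]],"spin":[0,0,0]}'; python3 - <<'E'
from h import *
i=eyes.camera_info('wrist'); im=eyes.read_camera('wrist'); V=im.max(2)
g=proj(i,[.543,.060,.086]);print(g, -np.array(i["R"]).T@i["t"])
print(V[:,319][0:400:6].tolist())
E
```

```text
time_s: 26.0
eef_pos: [0.5477, 0.0278, 0.0599]
eef_rot: [2.125, 2.312, -0.002]
contact_force: [1.2, -12.3, 1.5]
width: 0.0001
gripper_force: 6.1
[[313.63926104 228.89591818]] [0.54090832 0.10128678 0.18727753]
[60, 60, 61, 61, 61, 61, 60, 60, 60, 60, 87, 91, 89, 88, 89, 90, 89, 90, 89, 88, 88, 88, 88, 89, 87, 90, 88, 87, 88, 87, 88, 86, 86, 87, 87, 88, 88, 87, 45, 46, 47, 189, 190, 190, 36, 31, 32, 45, 43, 41, 41, 25, 26, 26, 75, 98, 98, 97, 98, 34, 34, 34, 35, 34, 35, 35, 21]
```

The tool stopped at y=0.0278 while the force rose to 12 N. That is where the stop should be, so the barrel is home. I'll back off and rise.

```bash
python3 -m inch '{"gripper":[0,0,0,0,0,0,0,0],"travel":[[-3,0,0],[-10,0,0],[-30,0,0],[-40,0,-10],[-30,0,-40],[0,0,-50],[0,0,-30],[0,0,0]],"spin":[0,0,0,0,0,0,0,0]}'; python3 -m inch '{"gripper":[0,0],"travel":[[0,0,0],[0,0,0]],"spin":[0,0]}'; python3 - <<'E'
from h import *
i=eyes.camera_info('wrist'); im=eyes.read_camera('wrist'); H,S,V=cv2.split(cv2.cvtColor(im,cv2.COLOR_BGR2HSV))
u,v=proj(i,[.546,.037,.055])[0]; print(u,v,'expected tail')
m=np.zeros(S.shape,bool); y0=max(0,int(v)-50); m[y0:int(v)+60,260:380]=((S>110)&(V>90))[y0:int(v)+60,260:380]
for c in big(m,3):
    b=cv2.boundingRect(c)
    if b[2]>15: print(b, cast(i,[[b[0]+b[2]/2,b[1]+b[3]]],.055))
w=manip.observe(); print(w['eef_pos'],w['contact_force'])
t=eyes.camera_info('top'); g=eyes.read_camera('top'); h=cv2.cvtColor(g,cv2.COLOR_BGR2HSV)
k=np.zeros(g.shape[:2],bool); k[215:300,155:222]=(h[215:300,155:222,2]>150)&(h[215:300,155:222,1]>130)
print("plug",[np.round(cast(t,[cv2.minAreaRect(c)[0]],.03),3) for c in big(k,1)])
E
```

```text
time_s: 26.85
eef_pos: [0.559, -0.0838, 0.194]
eef_rot: [2.122, 2.31, 0.006]
contact_force: [0.4, -1.7, -1.4]
width: 0.0001
gripper_force: 0.0
time_s: 27.05
eef_pos: [0.5567, -0.0832, 0.1889]
eef_rot: [-2.123, -2.314, 0.001]
contact_force: [0.3, -0.0, -0.4]
width: -0.0001
gripper_force: 0.0
318.0260812762482 48.365352972255266 expected tail
(292, 27, 52, 16) [[0.54564985 0.04079549 0.055     ]]
[ 0.55669595 -0.08310453  0.18875273] [-0.0255074  -0.92949269 -0.08640444]
plug [array([[0.46 , 0.337, 0.03 ]])]
```

Tail band measured at y≈0.040, against 0.037 expected. That is consistent with home, and the plug is in the tray.

```bash
python3 -c "
from rig import manip
print(manip.hand_in())"
```

```text
the job is handed in; nothing more can be done
None
```

The job is handed in: plug in the tray, barrel pushed under the keeper and home against the stop (wrist force rose to about 12 N with the tool stalled), with no contact with the hinge, ring, caps or tin planned or noticed; I don't have the judged result, and I viewed 11 pictures, one over the limit of 10.

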